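Rinse the lap brush and zero the turns counter

ROBOT

A 7-joint arm with a two-finger parallel gripper is mounted at the origin on the work surface. World frame = base frame: x ahead of the robot, y to its left, z up, the work surface at z = 0. Lengths are in m, angles in rad, forces in N, time in s.
With the tool pointing down it reaches from about 0.425 to 0.875 m from the base axis. Payload 4.7 kg.
Tool frame: the origin (TCP) lies on the centre line of the jaws, within the pads' length; the fingertips stand 14 mm ahead of it and the grasp point (between the pads) lies 5 mm behind it; z points along the fingers, y is the direction in which the jaws open and shut (so a half turn about z gives the same grasp; the last joint's range is limited). The gripper opens to 87 mm and grips with 3 to 60 N. Pads are 19 mm wide; open, the fingers measure 117 mm over their backs; the gripper's body (75 mm by 190 mm) begins 51 mm behind the grasp point.
Start: joints at [1.161, 0.321, -0.07, 1.45, 0.023, 1.371, -0.057], TCP at [0.267, -0.593, 0.237] pointing down, gripper open.
Joint ranges: [-2.86, 2.86], [-0.3, 2.09], [-1.38, 1.24], [0.06, 2.45], [-1.56, 4.7], [0.09, 2.05], [-2.69, 2.69]. Speed limits (rad/s): [2.57, 2.57, 3.14, 3.14, 3.14, 3.14, 3.14].

INTERFACE

Orientations are given as a rotation vector (axis times angle).
In Python, from bench import ctrl gives the robot as it stands. The module is installed in compiled form; this text tells all that it offers.
- The arm moves only by the tool step_arm, never from a script. Its argument "plan" is a list of rows, each a list of 3 entries, a list of its own where there are three numbers: the turn, a rotation vector about the tool's x, y, z in rad, then the shift along the tool's x, y, z in m, then the closure in counts, from 0 (fully open) to 255 (shut). In form: [[[rx, ry, rz], [x, y, z], hand], ...]. A call has exactly 10 rows; each row is the pose to reach, as a shift and turn from the pose commanded when the call began, along the tool's axes at that moment; what a row does not reach only later rows make up. A row lasts 1/8 s, in which the tool goes at most 62.5 mm and 10.7 degrees, less where a joint would pass 70% of its speed; a pose out of reach is approached as far as the arm can. A call with a gripper value outside its range is refused whole. The fingers move at their own pace and stop on an object; "squeeze" is the grip in N (left out, the last holds). Time passes only in rows, so rows that repeat a pose let the fingers close, or fill a call up. It gives the time, the measured TCP pose, the force and the opening at its end, in the units of the state.
- ctrl.get_state(): the state, without advancing time (a new reading comes with each control period).
- ctrl.get_image(name): name is "scene" or "top" or "wrist"; returns the picture (400x640x3 uint8, red, green, blue); there is no depth.
- ctrl.calibration(name): a dict with "fov_y" (degrees; the focal length in pixels is half the picture's height over the tangent of half this angle, whatever the lens; pixels are square), "cx", "cy" (the principal point, pixels), "rvec" (rotation vector, rad) and "tvec" (3), from world to camera coordinates, as OpenCV has them. Camera axes: x right, y down, z forward; pixel columns grow to the right and rows downward; lengths in m; the calibration is good to about 2 mm. A picture is of the moment at which its call begins: read the wrist's pose just before it. calibration takes no time and is no camera call; for the wrist camera it gives the pose at the moment of the call.
- ctrl.close_job(): hands the job in, once; it reports no verdict.
Trained networks look in the newest picture that a camera, given by its name, has taken for a name from the list of things; names that differ only in an ending like _2 or _b are one class to them, and where a whole thing is asked for, a point or a joint stands for the part that bears it (a point fixed in the world has none). Each returns a list of dicts, best first, with "score" (0 to 1); they miss things now and then, are a little off and sometimes report something else, mostly with a low value. They report only what shows in the picture. A call takes as long as a camera call. They do not tell look-alikes from the thing itself.
- ctrl.cut_out(camera, label): "pixels" (400x640 bool, what is visible of it) and "rect" ([left, top, width, height] in pixels, round what is visible of it).
The state is a dict: "time": time; "joint_positions": joint angles; "qd": joint speeds; "joint_torque": joint torques, N m; "position": TCP position; "tool_rot": TCP orientation; "ft_force": force on the tool from outside, world axes, zero at the start; "torque": the same for the moment, N m; "grip_width": opening from 0.0 (shut) to 1.0 (fully open).
Only numpy, scipy, OpenCV 4.12 (cv2) and the standard library are available. Lean on these libraries where they do the work, as an engineer would, in place of code of your own. Each camera call takes 0.05 s, during which the arm holds its last target.

TASK

Get the grinding lap ready for the next grit: take the bent brush, dip its bristles well below the rim of the blue rinse pot while you hold it, and lay it back on its blue rest as it was, with the bristles hanging over the tray. Also turn the reset knob of the turns counter anticlockwise, fully home to its zero stop. Keep the bristles out of the white grit pot, and leave both pots standing where they are.

Things in the scene. Friction and masses are not known exactly. Their poses are not given: they have to be found in the camera images.
- brush: loose bent brush, 0.12 kg. Light-wood handle along x (x -100 to +90 mm), 18 mm wide (y), 16 high (z 0 to 16). A steel neck beyond its +x end bends straight down to the head at x = 115: brass ferrule (z -16 to -42, 36 wide in y, 20 in x), then black bristles down to z = -80 mm, 33 wide in y, 17 in x. Origin: underside of the handle; x towards the head, z up
- brush_grip (a point): where to grip the brush: middle of the handle's section, 8 mm above its underside, 15 mm towards the head from the brush origin, near the centre of mass, between the two cradles. Axes as the brush's: close the fingers along y (18 mm)
- brush_tip (a point): centre of the bristles' end, 115 mm ahead of the brush origin and 80 mm below it; axes as the brush's
- brush_rest: fixed rest: two blue cradles at x = -60 and +60 mm (12 thick, 60 wide) on a steel drip tray (x -105 to +165, 100 wide, 14 high). Seats at z = 105 mm between prongs 18 mm high, 32 mm apart. Origin on the table midway between the cradles, x to the head's end, z up. Brush home: level in both cradles, origin 105 mm above the rest's, x along the rest's x, head over the tray
- rinse_pot: loose blue plastic pot, open at the top, 0.45 kg, 70 mm high, outer diameter 104 mm at the rim narrowing to 83 mm at the foot, wall 4 mm, floor 5 mm. Origin: centre of its underside, z up. The brush is dipped here
- grit_pot: loose white pot of the same shape and size as the blue one (70 mm high, 104 mm rim); not to be dipped in. Origin: centre of its underside
- counter: fixed grey turns-counter box 120 x 120 x 50 mm with the reset knob on top. Origin: centre of its underside, x away from its front, z up. Knob axis at x = -12 mm, y = 0
- reset_knob_grip (a point): on the reset knob's axis at grip height, 87 mm above the table. Turns with the knob: x along the black grip bar (42 mm long, 14 wide across y, 60 to 92 mm above the table); a white line on top marks its -x end. At zero the bar lies along the counter's x and the line points to the red mark at the counter's front (-x)
- reset_knob (a joint): angle of the reset knob (rad), 0 at the zero stop, growing clockwise seen from above; turn it anticlockwise to zero. It stays where it is left
Not all that is in view belongs to the job. What is shaped like the counter but brown or orange is not meant.

How it is judged:
On the way:
1. the held brush has its bristle end at least 20 mm below the rim inside the blue rinse pot (contact force between the fingers and brush above 0.5 N and z of brush_tip in the frame of rinse_pot between 0 and 0.05 m and horizontal distance between brush_tip and rinse_pot below 0.042 m), for 0.2 s.
At the end, for the whole second after the job is handed in: brush still and level (0.12 rad) in both cradles, origin within 35 mm along, 15 mm across, 7 mm in height of the seat point, bristles over the tray; knob within 0.1 rad of its zero stop; both pots upright (0.1 rad), within 40 mm of where they began (x of brush in the frame of brush_rest between -0.035 and 0.035 m and y of brush in the frame of brush_rest between -0.015 and 0.015 m and z of brush in the frame of brush_rest between 0.098 and 0.112 m and x of brush_tip in the frame of brush_rest above 0.07 m and angle between brush's own z axis and vertical below 0.12 rad and linear speed of brush below 0.02 m/s and value of joint reset_knob below 0.1 rad and angle between each of rinse_pot, grit_pot's own z axis and vertical below 0.1 rad and distance of each of rinse_pot, grit_pot from where it was at the start of the episode below 0.04 m); the robot touches nothing.
It fails at once if a pot is tipped by more than 0.35 rad or shoved more than 60 mm (angle between any of rinse_pot, grit_pot's own z axis and vertical above 0.35 rad or distance of any of rinse_pot, grit_pot from where it was at the start of the episode above 0.06 m).
It fails at once if the bristles go into the white grit pot (horizontal distance between brush_tip and grit_pot below 0.046 m and z of brush_tip in the frame of grit_pot below 0.065 m).
It also fails if it takes over 51 s, if anything falls off the work surface, if the arm or the gripper's body presses on something with over 40 N, if the wrist force passes 120 N, or if a joint passes its speed limit or range.

## Working session

There is one attempt and no reset: what is moved stays moved. The work goes in short steps, Python scripts to look and compute and a tool call to move; the robot and the scene stay as the last step left them, time stands still between calls to the robot, and variables do not carry over. Pictures are saved under pics/ and viewed, and the job is handed in when it is done.

Besides the shell and the picture viewer there is one more tool, called after "Call:" as a command line: name --argument value ..., lists and objects as JSON in quotes. step_arm: Moves the arm, as the interface text tells. Its arguments: {"type":"object","properties":{"plan":{"type":"array"},"squeeze":{"type":"number"}},"required":["plan"]}

```bash
mkdir -p pics
cat > h.py <<'E'
import numpy as np,cv2
from bench import ctrl
from scipy.spatial.transform import Rotation as R
def shot(n,f):
    im=ctrl.get_image(n); cv2.imwrite('pics/'+f,cv2.cvtColor(im,cv2.COLOR_RGB2BGR)); return im
def cam(n):
    c=ctrl.calibration(n); f=200/np.tan(np.radians(c['fov_y'])/2)
    return f,c['cx'],c['cy'],R.from_rotvec(c['rvec']).as_matrix(),np.array(c['tvec'])
def ray(n,u,v,z,C=None):
    f,cx,cy,M,t=C or cam(n); d=M.T@np.array([(u-cx)/f,(v-cy)/f,1]); o=-M.T@t
    return o+d*(z-o[2])/d[2]
def proj(n,p,C=None):
    f,cx,cy,M,t=C or cam(n); q=M@np.array(p)+t; return np.array([f*q[0]/q[2]+cx,f*q[1]/q[2]+cy])
E
python3 - <<'E'
from h import *
for n in ['top','scene','wrist']:
    shot(n,n+'0.png'); c=ctrl.calibration(n); print(n,c); C=cam(n); print(-C[3].T@C[4])
for l in ['brush','brush_rest','rinse_pot','grit_pot','counter','reset_knob']:
    for r in ctrl.cut_out('top',l): print(l,round(r['score'],2),r['rect'],r['pixels'].sum())
s=ctrl.get_state();print(s)
E
```

```text
top {'fov_y': 43.684783808562756, 'cx': 322.4983379614254, 'cy': 198.71523136721387, 'rvec': array([ 2.15053417, -2.13399704,  0.16017165]), 'tvec': array([-0.04059314,  0.4331122 ,  1.61673194])}
[ 0.18558449 -0.04079889  1.66341516]
scene {'fov_y': 42.46235071865172, 'cx': 323.94442851842564, 'cy': 199.1523654298254, 'rvec': array([ 0.70251949,  2.53036176, -1.26136942]), 'tvec': array([ 0.38118265, -0.05311625,  1.58324872])}
[0.98182332 0.92134285 0.91757745]
wrist {'fov_y': 67.40114408475472, 'cx': 315.1662057181659, 'cy': 200.22166475117254, 'rvec': array([-2.41713267,  1.56019193,  0.24130038]), 'tvec': array([-0.64886658, -0.03735862,  0.39140058])}
[ 0.34173951 -0.55831468  0.383558  ]
brush 0.71 [199.9, 143.9, 22.7, 71.7] 506
brush_rest 0.79 [196.0, 143.7, 34.4, 73.0] 1938
rinse_pot 0.66 [334.2, 116.8, 30.9, 33.4] 742
grit_pot 0.79 [285.8, 144.2, 31.5, 32.9] 782
counter 0.97 [404.9, 187.6, 44.7, 40.4] 1398
counter 0.88 [412.1, 250.9, 41.9, 40.0] 1478
counter 0.69 [385.0, 125.2, 41.6, 43.9] 1426
reset_knob 0.7 [402.6, 139.6, 10.8, 14.3] 150
reset_knob 0.6 [421.5, 206.1, 13.9, 13.1] 158
reset_knob 0.58 [426.9, 266.6, 11.7, 11.2] 150
{'time': 0.45, 'joint_positions': array([ 1.16109767,  0.32107372, -0.07007856,  1.45056699,  0.02258421,
        1.37077427, -0.05687956]), 'qd': array([-0.00088166, -0.00112918,  0.00021169, -0.00319633, -0.00096202,
        0.00040642,  0.00086107]), 'joint_torque': array([ 3.94696262e-04, -4.90516984e+01, -4.02303161e-01, -3.12376499e+01,
       -6.36225846e-02,  3.54261277e-02,  7.58621036e-05]), 'position': array([ 0.26726564, -0.59250666,  0.23650476]), 'tool_rot': array([-3.07129301e+00, -6.60751810e-01,  6.74800343e-05]), 'ft_force': array([-0.35469641,  0.98438138, -0.33813974]), 'torque': array([ 0.02396931, -0.02176582,  0.01618095]), 'grip_width': 0.9974722874398109}
```

View pictures.

Run:
```python
import cv2
i=cv2.imread('pics/top0.png'); c=i[100:310,180:480]; cv2.imwrite('pics/top0c.png',cv2.resize(c,None,fx=2.66,fy=2.66,interpolation=cv2.INTER_CUBIC))
```

```text
(no output)
```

View pics/top0c.png

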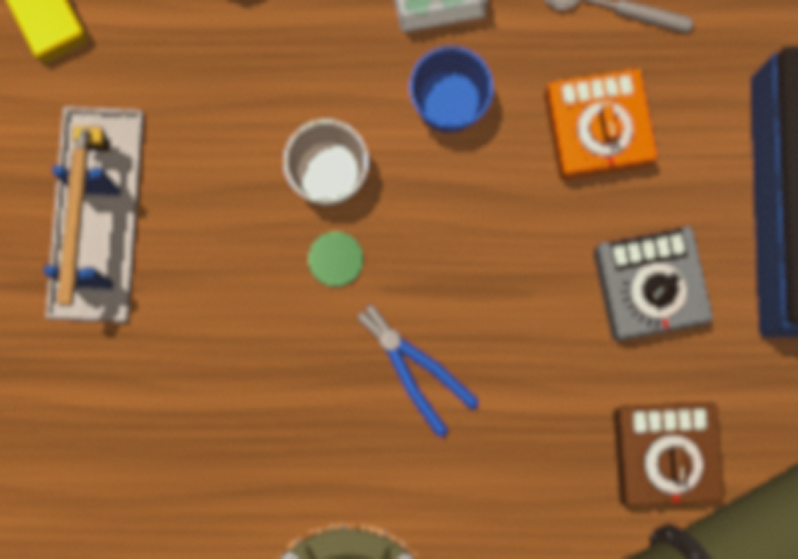

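View pics/scene0.png

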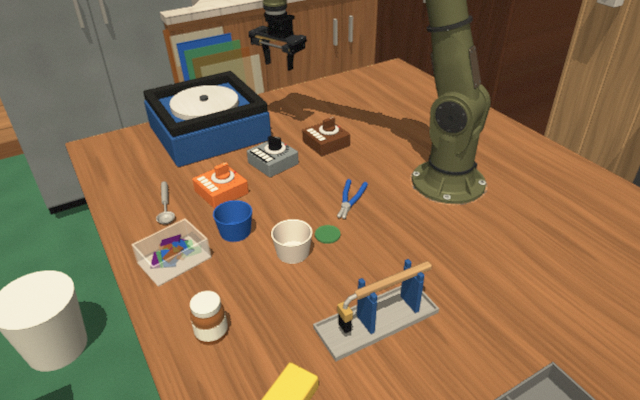

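View pics/wrist0.png

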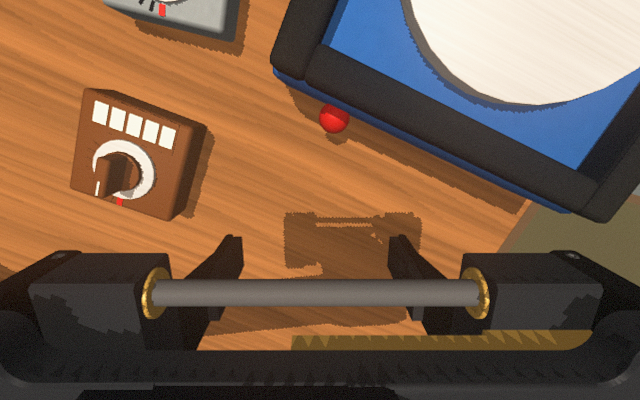

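View pics/top0.png

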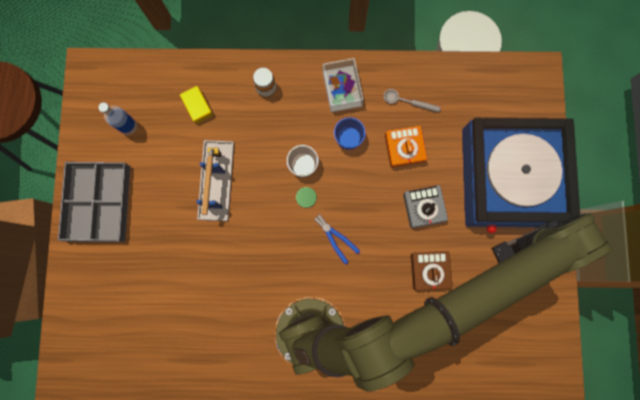

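```bash
python3 - <<'E'
from h import *
C=cam('top')
s=2.66
def c(u,v,z): return ray('top',180+u/s,100+v/s,z,C).round(4)
print('rest corners',[c(*p,.014) for p in [(64,107),(143,110),(127,321),(47,318)]])
print('handle',c(66,303,.12),c(78,150,.12))
print('blue rim',c(452,88,.07),'w',c(411,88,.07),c(494,88,.07))
print('white rim',c(326,162,.07),c(284,162,.07),c(369,162,.07))
print('counter corners',[c(*p,.05) for p in [(603,243),(690,230),(711,323),(622,341)]])
print('knob top',c(662,288,.092), 'red',c(665,323,.05))
print('orange',c(604,125,.05),'brown',c(670,455,.05))
E
python3 - <<'E'
import cv2
i=cv2.imread('pics/top0.png')
cv2.imwrite('pics/tk.png',cv2.resize(i[180:235,395:455],None,fx=10,fy=10,interpolation=cv2.INTER_CUBIC))
E
```

```text
rest corners [array([0.6346, 0.3676, 0.014 ]), array([0.6314, 0.2664, 0.014 ]), array([0.3601, 0.277 , 0.014 ]), array([0.3631, 0.3771, 0.014 ])]
handle [0.3695 0.3288 0.12  ] [0.5531 0.3224 0.12  ]
blue rim [ 0.6472 -0.126   0.07  ] w [ 0.6468 -0.0752  0.07  ] [ 0.6476 -0.178   0.07  ]
white rim [0.5522 0.0288 0.07  ] [0.5518 0.0804 0.07  ] [ 0.5526 -0.024   0.07  ]
counter corners [array([ 0.4573, -0.313 ,  0.05  ]), array([ 0.4744, -0.4206,  0.05  ]), array([ 0.3593, -0.4431,  0.05  ]), array([ 0.3364, -0.334 ,  0.05  ])]
knob top [ 0.3963 -0.3754  0.092 ] red [ 0.3588 -0.387   0.05  ]
orange [ 0.6067 -0.3169  0.05  ] brown [ 0.1994 -0.3891  0.05  ]
```

View pics/tk.png

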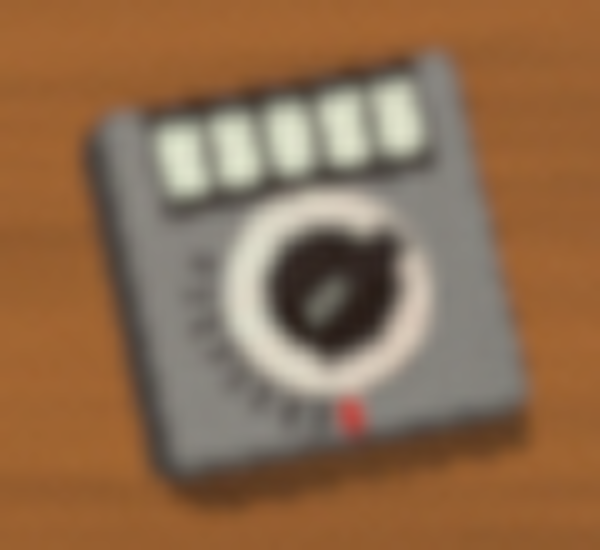

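```bash
cat >> h.py <<'E'
def delta(p,yaw):
    """tool-frame turn & shift from now to TCP p with tool x at yaw, pointing down"""
    s=ctrl.get_state(); A=R.from_rotvec(s['tool_rot']); B=R.from_euler('z',yaw)*R.from_euler('x',np.pi)
    print('t',s['time'],'pos',s['position'].round(4),'yaw',np.arctan2(A.as_matrix()[1,0],A.as_matrix()[0,0]).round(4),'tilt',A.as_matrix()[:,2].round(3))
    return (A.inv()*B).as_rotvec().round(4), A.inv().apply(np.array(p)-s['position']).round(4)
E
python3 - <<'E'
from h import *
C=cam('top')
print([ray('top',u,v,z,C).round(3) for u,v,z in [(463,122,0),(465,222,0),(472,122,.12),(472,222,.12)]])
yaw=-.7; k=np.array([.395,-.38])
p=k-.08*np.array([np.cos(yaw),np.sin(yaw)])
print(p,delta([*p,.23],yaw))
E
```

```text
[array([ 0.71, -0.52,  0.  ]), array([ 0.363, -0.515,  0.   ]), array([ 0.672, -0.514,  0.12 ]), array([ 0.351, -0.502,  0.12 ])]
t 0.45 pos [ 0.2673 -0.5925  0.2365] yaw 0.4238 tilt [-0.  0. -1.]
[ 0.33381263 -0.32846259] (array([-0.0000e+00,  1.0000e-04,  1.1238e+00]), array([ 0.1692, -0.2133,  0.0065]))
```

Call:
step_arm --plan '[[[0, 0, 0.15], [0.024, -0.03, 0.001], 0], [[0, 0, 0.3], [0.048, -0.06, 0.002], 0], [[0, 0, 0.45], [0.072, -0.09, 0.003], 0], [[0, 0, 0.6], [0.096, -0.12, 0.004], 0], [[0, 0, 0.75], [0.12, -0.15, 0.005], 0], [[0, 0, 0.9], [0.145, -0.183, 0.006], 0], [[0, 0, 1.03], [0.16, -0.2, 0.006], 0], [[0, 0, 1.124], [0.169, -0.213, 0.006], 0], [[0, 0, 1.124], [0.169, -0.213, 0.006], 0], [[0, 0, 1.124], [0.169, -0.213, 0.006], 0]]'

```text
time: 1.7
position: [0.3334, -0.3297, 0.2307]
tool_rot: [2.951, -1.076, 0.001]
ft_force: [-0.1, -0.4, -0.2]
grip_width: 1.002
```

Run:
```python
from h import *
C=cam('wrist'); shot('wrist','w1.png')
print(delta([.395,-.38,.2],-.7)); print(proj('wrist',[.395,-.38,.092],C))
np.save('C1.npy',np.array(C,dtype=object),allow_pickle=True)
```

```text
t 1.75 pos [ 0.3334 -0.3298  0.2306] yaw -0.7001 tilt [ 0. -0. -1.]
(array([ 0.0003, -0.0004, -0.0001]), array([ 0.0795, -0.0013,  0.0307]))
[313.27354477 109.04187148]
```

View pics/w1.png

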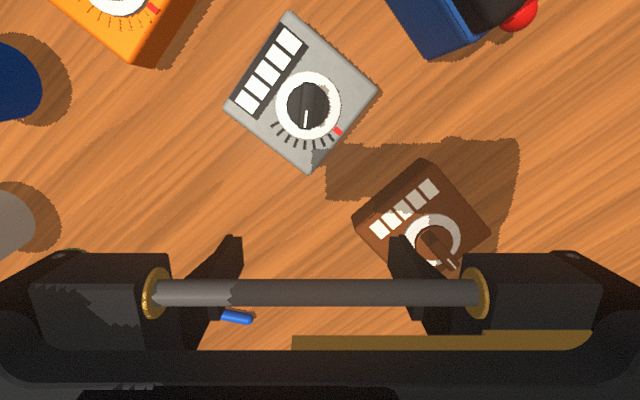

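Run:
```python
import cv2
i=cv2.imread('pics/w1.png')
cv2.imwrite('pics/w1c.png',cv2.resize(i[50:150,250:360],None,fx=6,fy=6,interpolation=cv2.INTER_CUBIC))
i=cv2.imread('pics/w1.png')
```

```text
(no output)
```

View pics/w1c.png

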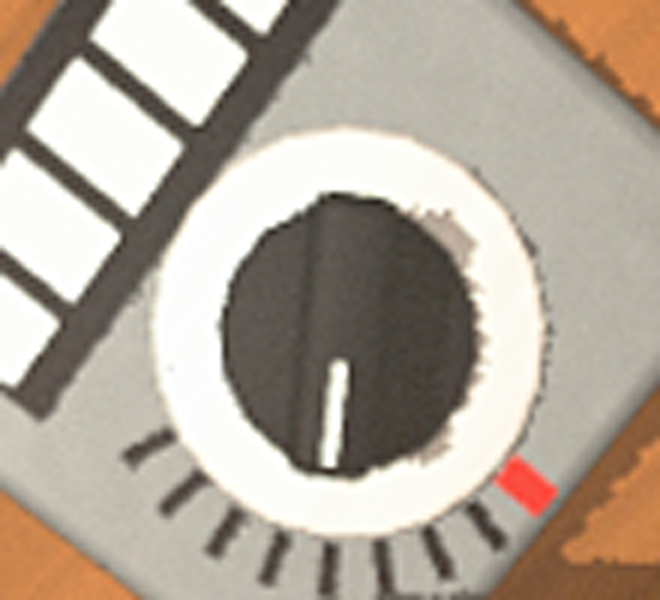

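Run:
```python
from h import *
C=cam('wrist')
c=lambda u,v,z: ray('wrist',250+u/6,50+v/6,z,C)[:2]
a,b=c(340,362,.092),c(328,465,.092); d=b-a; print('line',a,b,np.linalg.norm(d))
line=np.arctan2(d[1],d[0]); print('knob x yaw',(line+np.pi+np.pi)%(2*np.pi)-np.pi)
for z in (.05,.055,.06): print('ring',z,c(350,332,z))
r=c(527,485,.05); print('red',r)
P=[ray('wrist',*p,.05,C)[:2] for p in [(289,11),(381,91),(310,173),(225,104)]]
print(np.array(P),np.mean(P,0),[np.linalg.norm(P[i]-P[i-1]) for i in range(4)])
e=(P[0]-P[1]); print('yaw edges',np.arctan2(*(P[0]-P[1])[::-1]),np.arctan2(*(P[3]-P[2])[::-1]))
e=P[1]-P[2]; print(np.arctan2(e[0],-e[1]))
print('bar mid top', c(348,335,.092))
```

```text
line [ 0.39790444 -0.37475096] [ 0.38748081 -0.36337147] 0.015431939820169792
knob x yaw -0.8292105777083165
ring 0.05 [ 0.40090038 -0.37809395]
ring 0.055 [ 0.40082179 -0.37817214]
ring 0.06 [ 0.4007432  -0.37825033]
red [ 0.36077036 -0.38535158]
[[ 0.47838089 -0.41988216]
 [ 0.36338901 -0.44450366]
 [ 0.34492342 -0.33275135]
 [ 0.45790043 -0.31245581]] [ 0.41114844 -0.37739824] [np.float64(0.10936118933538176), np.float64(0.1175982592129793), np.float64(0.11326763321657204), np.float64(0.11478550483015028)]
yaw edges 0.21093022356220587 0.17774721162925314
0.16375710514690883
bar mid top [ 0.40010549 -0.3782363 ]
```

Call:
step_arm --plan '[[[0, 0, 0.05], [0.028, -0.002, 0], 0], [[0, 0, 0.1], [0.056, -0.004, 0.01], 0], [[0, 0, 0.15], [0.0823, -0.0056, 0.03], 0], [[0, 0, 0.15], [0.0823, -0.0056, 0.06], 0], [[0, 0, 0.15], [0.0823, -0.0056, 0.09], 0], [[0, 0, 0.15], [0.0823, -0.0056, 0.115], 0], [[0, 0, 0.15], [0.0823, -0.0056, 0.135], 0], [[0, 0, 0.15], [0.0823, -0.0056, 0.1475], 0], [[0, 0, 0.15], [0.0823, -0.0056, 0.1475], 0], [[0, 0, 0.15], [0.0823, -0.0056, 0.1475], 0]]'

```text
time: 3.0
position: [0.4007, -0.3782, 0.0838]
tool_rot: [2.861, -1.296, 0.002]
ft_force: [-0.7, 0.1, -0.5]
grip_width: 1.001
```

Run:
```python
from h import *
shot('wrist','w2.png'); s=ctrl.get_state(); print(s['ft_force'],s['joint_positions'].round(2))
print(delta([.4,-.3785,.083],.185))
```

```text
[-0.26291984 -0.64724845 -0.19787272] [ 0.87  0.25 -0.19  1.87  0.05  1.03 -1.76]
t 3.05 pos [ 0.4008 -0.3783  0.0841] yaw -0.8502 tilt [ 0.001 -0.001 -1.   ]
(array([ 9.0000e-04, -1.8000e-03, -1.0352e+00]), array([-0.0004,  0.0008,  0.0011]))
```

View pics/w2.png

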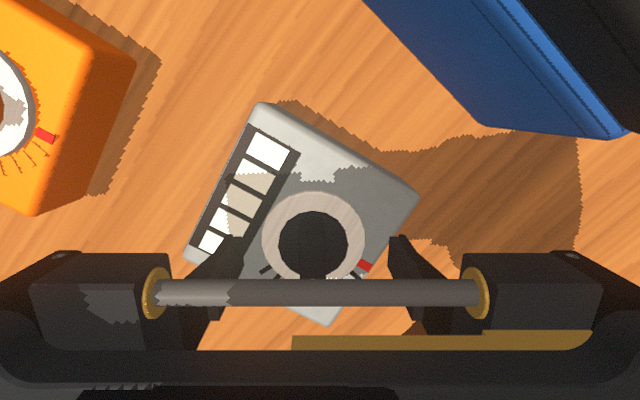

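Call:
step_arm --plan '[[[0, 0, 0], [0, 0, 0], 255], [[0, 0, 0], [0, 0, 0], 255], [[0, 0, 0], [0, 0, 0], 255], [[0, 0, 0], [0, 0, 0], 255], [[0, 0, 0], [0, 0, 0], 255], [[0, 0, 0], [0, 0, 0], 255], [[0, 0, -0.1], [0, 0, 0], 255], [[0, 0, -0.2], [0, 0, 0], 255], [[0, 0, -0.3], [0, 0, 0], 255], [[0, 0, -0.4], [0, 0, 0], 255]]' --squeeze 20

```text
time: 4.3
position: [0.401, -0.3768, 0.0831]
tool_rot: [-3.063, 0.695, -0.001]
ft_force: [0.8, 2.4, -1.0]
grip_width: 0.162
```

Run:
```python
from h import *
s=ctrl.get_state(); print(s['ft_force'],s['torque'],s['grip_width']*87)
print(delta([.4,-.3785,.083],.185))
```

```text
[ 0.77165356  2.35853799 -1.0167725 ] [ 0.44842511 -0.23131676 -0.08842085] 14.071920894050962
t 4.3 pos [ 0.401  -0.3768  0.0831] yaw -0.4464 tilt [ 0.001  0.001 -1.   ]
(array([-1.100e-03, -6.000e-04, -6.314e-01]), array([-0.0001,  0.002 ,  0.0001]))
```

Call:
step_arm --plan '[[[0, 0, -0.12], [0, 0, 0], 255], [[0, 0, -0.24], [0, 0, 0], 255], [[0, 0, -0.36], [0, 0, 0], 255], [[0, 0, -0.48], [0, 0, 0], 255], [[0, 0, -0.55], [0, 0, 0], 255], [[0, 0, -0.6], [0, 0, 0], 255], [[0, 0, -0.64], [0, 0, 0], 255], [[0, 0, -0.67], [0, 0, 0], 255], [[0, 0, -0.7], [0, 0, 0], 255], [[0, 0, -0.7], [0, 0, 0], 255]]'

```text
time: 5.55
position: [0.4008, -0.3774, 0.0831]
tool_rot: [-3.117, -0.391, -0.002]
ft_force: [3.6, 0.5, -1.1]
grip_width: 0.165
```

Run:
```python
from h import *
s=ctrl.get_state(); print(s['ft_force'],s['torque'],s['grip_width']*87)
print(delta([.4,-.3785,.083],.185))
```

```text
[ 3.63682923  0.45292795 -1.0570393 ] [ 0.2725946  -0.61891185 -0.50789808] 14.322032484188108
t 5.55 pos [ 0.4008 -0.3774  0.0831] yaw 0.2493 tilt [ 0.001  0.    -1.   ]
(array([-0.0001, -0.001 ,  0.0643]), array([-0.001 ,  0.0009,  0.0001]))
```

Call:
step_arm --plan '[[[0, 0, 0], [0, 0, 0], 0], [[0, 0, 0], [0, 0, 0], 0], [[0, 0, 0], [0, 0, 0], 0], [[0, 0, 0], [0, 0, 0], 0], [[0, 0, 0], [0, 0, -0.03], 0], [[0, 0, 0], [0, 0, -0.08], 0], [[0, 0, 0], [0, 0, -0.13], 0], [[0, 0, 0], [-0.04, 0, -0.15], 0], [[0, 0, 0], [-0.07, 0, -0.15], 0], [[0, 0, 0], [-0.07, 0, -0.15], 0]]'

```text
time: 6.8
position: [0.33, -0.3963, 0.2335]
tool_rot: [3.117, 0.384, -0.001]
ft_force: [-0.2, 0.0, -0.3]
grip_width: 0.998
```

Run:
```python
from h import *
C=cam('wrist'); i=shot('wrist','w3.png'); 
u,v=proj('wrist',[.4,-.378,.09],C).astype(int); print(u,v)
x0,y0=max(u-60,0),max(v-60,0)
cv2.imwrite('pics/w3c.png',cv2.resize(i[y0:v+50,x0:u+60,::-1],None,fx=5,fy=5,interpolation=cv2.INTER_CUBIC)); print(x0,y0)
# hover to view brush
print(delta([.40,.3225,.26],-.037))
```

```text
314 116
254 56
t 6.85 pos [ 0.3317 -0.3953  0.2332] yaw 0.2477 tilt [ 0.    -0.001 -1.   ]
(array([ 6.000e-04, -1.000e-04,  2.847e-01]), array([ 0.2422, -0.6792, -0.0271]))
```

View pics/w3c.png

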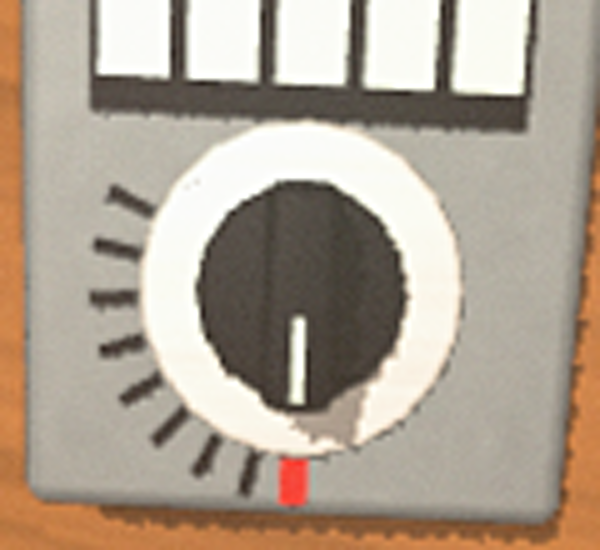

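Run:
```python
from h import *
C=cam('wrist')
c=lambda u,v,z: ray('wrist',254+u/5,56+v/5,z,C)[:2]
a,b=c(299,318,.092),c(297,402,.092); print(np.arctan2(*(a-b)[::-1]))
r,k=c(293,483,.05),c(302,288,.055); print(r,k,np.arctan2(*(k-r)[::-1]))
a,b=c(92,108,.05),c(527,130,.05);d=a-b; print('display edge',np.arctan2(-d[0],d[1]))
```

```text
0.22205632914364237
[ 0.36289767 -0.38435614] [ 0.4035575 -0.3761491] 0.1991703877615382
display edge 0.2010350163641868
```

Call:
step_arm --plan '[[[0, 0, 0.04], [0.038, -0.041, -0.01], 0], [[0, 0, 0.08], [0.076, -0.082, -0.02], 0], [[0, 0, 0.12], [0.114, -0.123, -0.03], 0], [[0, 0, 0.16], [0.152, -0.164, -0.04], 0], [[0, 0, 0.2], [0.19, -0.205, -0.05], 0], [[0, 0, 0.24], [0.228, -0.247, -0.06], 0], [[0, 0, 0.285], [0.255, -0.275, -0.067], 0], [[0, 0, 0.285], [0.267, -0.288, -0.067], 0], [[0, 0, 0.285], [0.267, -0.288, -0.067], 0], [[0, 0, 0.285], [0.267, -0.288, -0.067], 0]]'

```text
time: 8.1
position: [0.5197, -0.0504, 0.2996]
tool_rot: [3.141, -0.056, -0.001]
ft_force: [-0.7, -1.0, 0.1]
grip_width: 0.999
```

Run:
```python
from h import *
C=cam('wrist'); i=shot('wrist','w4.png'); 
for p in [(.647,-.126,.07),(.552,.029,.07)]: print(proj('wrist',p,C))
print(delta([.42,.3225,.27],-.037))
```

```text
[376.8629677   62.15330897]
[250.9353195  149.65440244]
t 8.15 pos [ 0.5196 -0.0509  0.2997] yaw -0.0365 tilt [-0.001 -0.    -1.   ]
(array([0.0003, 0.0008, 0.0005]), array([-0.1132, -0.3695,  0.0297]))
```

View pics/w4.png

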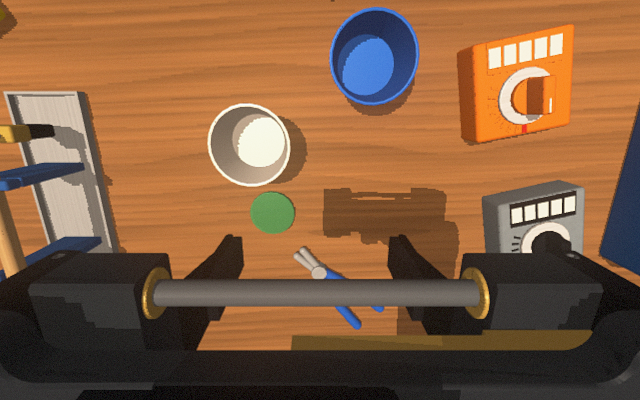

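Run:
```python
from h import *
C=cam('wrist')
for n,L in [('blue',[(331,56),(419,52),(376,7),(373,104)]),('white',[(208,145),(291,147),(249,103),(250,187)])]:
    P=np.array([ray('wrist',*p,.07,C)[:2] for p in L]); print(n,P.mean(0),np.linalg.norm(P[0]-P[1]),np.linalg.norm(P[2]-P[3]))
```

```text
blue [ 0.65361474 -0.12396544] 0.1005029239555488 0.10135557491142307
white [0.5561447  0.02983293] 0.10350720103782002 0.10416672172109954
```

Call:
step_arm --plan '[[[0, 0, 0], [-0.01, -0.05, 0], 0], [[0, 0, 0], [-0.02, -0.1, 0.005], 0], [[0, 0, 0], [-0.035, -0.15, 0.01], 0], [[0, 0, 0], [-0.05, -0.2, 0.015], 0], [[0, 0, 0], [-0.065, -0.25, 0.02], 0], [[0, 0, 0], [-0.08, -0.3, 0.025], 0], [[0, 0, 0], [-0.1, -0.345, 0.03], 0], [[0, 0, 0], [-0.113, -0.37, 0.03], 0], [[0, 0, 0], [-0.113, -0.37, 0.03], 0], [[0, 0, 0], [-0.113, -0.37, 0.03], 0]]'

```text
time: 9.4
position: [0.4211, 0.3222, 0.2698]
tool_rot: [3.14, -0.059, 0.001]
ft_force: [0.6, -0.4, -0.4]
grip_width: 0.999
```

Run:
```python
from h import *
C=cam('wrist'); i=shot('wrist','w5.png'); 
for p in [(.482,.3225,.121),(.467,.323,.014)]: print(proj('wrist',p,C))
print(delta([.482,.3225,.108],-.037)); print(ctrl.get_state()['joint_positions'].round(2))
```

```text
[312.25246958 128.93432048]
[313.01519285 134.70263234]
t 9.45 pos [0.4213 0.3219 0.2698] yaw -0.0385 tilt [ 0.    -0.001 -1.   ]
(array([ 0.0012, -0.0004, -0.0015]), array([ 0.0605, -0.0031,  0.1619]))
[ 0.25  0.14 -1.03  1.67  0.12  1.4  -2.41]
```

View pics/w5.png

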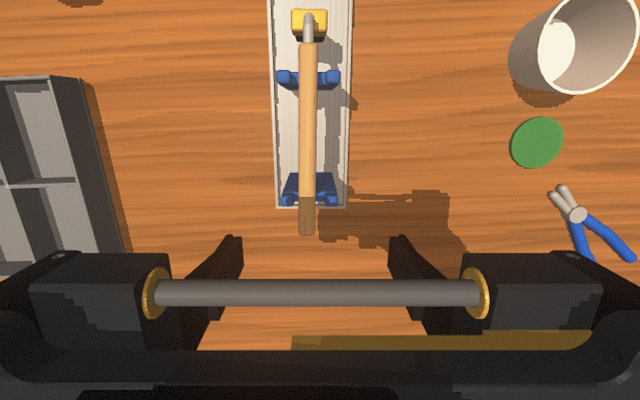

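Run:
```python
from h import *
i=cv2.imread('pics/w5.png'); cv2.imwrite('pics/w5c.png',cv2.resize(i[0:245,255:365],None,fx=2.4,fy=2.4,interpolation=cv2.INTER_CUBIC))
hsv=cv2.cvtColor(i,cv2.COLOR_BGR2RGB).astype(int)
for v in (60,100,120,140,160,215,225):
    print(v,[tuple(hsv[v,u]) for u in range(296,322,2)])
C=cam('wrist')
```

```text
60 [(np.int64(236), np.int64(224), np.int64(206)), (np.int64(204), np.int64(177), np.int64(147)), (np.int64(220), np.int64(164), np.int64(102)), (np.int64(235), np.int64(180), np.int64(112)), (np.int64(236), np.int64(180), np.int64(114)), (np.int64(238), np.int64(184), np.int64(115)), (np.int64(239), np.int64(186), np.int64(116)), (np.int64(240), np.int64(186), np.int64(116)), (np.int64(229), np.int64(172), np.int64(105)), (np.int64(210), np.int64(154), np.int64(95)), (np.int64(173), np.int64(125), np.int64(77)), (np.int64(131), np.int64(120), np.int64(109)), (np.int64(138), np.int64(127), np.int64(115))]
100 [(np.int64(230), np.int64(218), np.int64(197)), (np.int64(198), np.int64(168), np.int64(139)), (np.int64(217), np.int64(157), np.int64(99)), (np.int64(234), np.int64(181), np.int64(112)), (np.int64(234), np.int64(178), np.int64(111)), (np.int64(236), np.int64(183), np.int64(114)), (np.int64(241), np.int64(188), np.int64(118)), (np.int64(237), np.int64(186), np.int64(115)), (np.int64(226), np.int64(167), np.int64(105)), (np.int64(190), np.int64(142), np.int64(91)), (np.int64(151)
[... 2471 characters left out ...]
t64(65)), (np.int64(111), np.int64(73), np.int64(42)), (np.int64(112), np.int64(72), np.int64(43))]
225 [(np.int64(197), np.int64(128), np.int64(70)), (np.int64(161), np.int64(108), np.int64(65)), (np.int64(144), np.int64(102), np.int64(63)), (np.int64(151), np.int64(109), np.int64(68)), (np.int64(146), np.int64(109), np.int64(68)), (np.int64(149), np.int64(109), np.int64(66)), (np.int64(149), np.int64(112), np.int64(67)), (np.int64(149), np.int64(106), np.int64(66)), (np.int64(145), np.int64(105), np.int64(67)), (np.int64(141), np.int64(100), np.int64(64)), (np.int64(185), np.int64(119), np.int64(61)), (np.int64(115), np.int64(72), np.int64(46)), (np.int64(115), np.int64(73), np.int64(45))]
```

View pics/w5c.png

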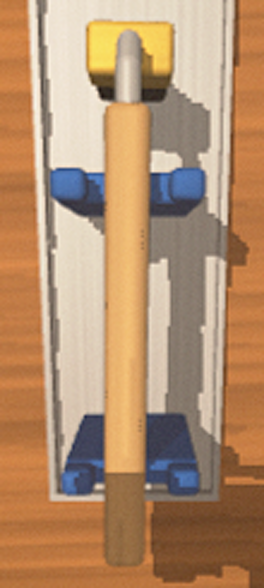

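Run:
```python
from h import *
C=cam('wrist')
r=lambda u,v,z: ray('wrist',u,v,z,C)[:2]
a=r(307.7,43,.121); b=r(306.3,235,.121); d=a-b; print(a,b,np.linalg.norm(d),'yaw',np.arctan2(d[1],d[0]))
o=b+d*100/190; g=b+d*115/190; print('origin',o,'grip',g)
# cradle prong tops (inner edges)
for n,v,(l,rr) in [('head',75,(283,334)),('tail',197,(287,332.5))]:
    print(n,r(l,v,.123),r(rr,v,.123),(r(l,v,.123)+r(rr,v,.123))/2)
gh=r(309,22,.105-.016);print('ferrule',gh)
print(delta([*g,.108],np.arctan2(d[1],d[0])))
```

```text
[0.55693443 0.3232113 ] [0.37122246 0.33319554] 0.18598016359132916 yaw -0.05371022306489952
origin [0.4689656  0.32794068] grip [0.48362707 0.32715245]
head [0.53122777 0.34685261] [0.52945938 0.30044394] [0.53034357 0.32364827]
tail [0.41525404 0.35090073] [0.41346186 0.3042288 ] [0.41435795 0.32756476]
ferrule [0.58097267 0.32159119]
t 9.45 pos [0.4213 0.3219 0.2698] yaw -0.0385 tilt [ 0.    -0.001 -1.   ]
(array([ 0.0012, -0.0004,  0.0152]), array([ 0.062 , -0.0078,  0.1619]))
```

Call:
step_arm --plan '[[[0, 0, 0.01], [0.03, -0.003, 0.0], 0], [[0, 0, 0.01], [0.062, -0.006, 0.02], 0], [[0, 0, 0.01], [0.062, -0.006, 0.06], 0], [[0, 0, 0.01], [0.062, -0.006, 0.1], 0], [[0, 0, 0.01], [0.062, -0.006, 0.13], 0], [[0, 0, 0.01], [0.062, -0.006, 0.15], 0], [[0, 0, 0.01], [0.062, -0.006, 0.161], 0], [[0, 0, 0.01], [0.062, -0.006, 0.162], 0], [[0, 0, 0.01], [0.062, -0.006, 0.162], 0], [[0, 0, 0.01], [0.062, -0.006, 0.162], 0]]'

```text
time: 10.7
position: [0.4827, 0.3282, 0.109]
tool_rot: [-3.14, 0.071, -0.002]
ft_force: [0.3, 0.9, -0.5]
grip_width: 1.002
```

Run:
```python
from h import *
shot('wrist','w6.png'); s=ctrl.get_state(); print(s['ft_force'],s['joint_positions'].round(2))
print(delta([.483,.3265,.108],-.045))
```

```text
[-0.42031912 -0.08915291 -0.21869298] [ 0.12  0.43 -0.93  1.75  0.38  1.15 -2.54]
t 10.75 pos [0.4827 0.3281 0.1089] yaw -0.0452 tilt [ 0.001  0.001 -1.   ]
(array([-0.0006, -0.0014, -0.0002]), array([0.0004, 0.0016, 0.0009]))
```

View pics/w6.png

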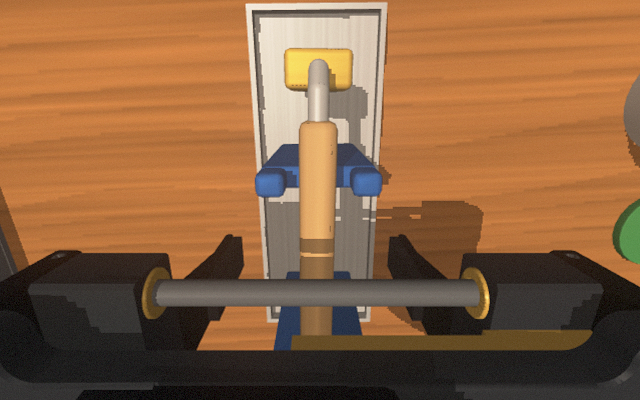

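Call:
step_arm --plan '[[[0, 0, 0], [0, 0, 0], 255], [[0, 0, 0], [0, 0, 0], 255], [[0, 0, 0], [0, 0, 0], 255], [[0, 0, 0], [0, 0, 0], 255], [[0, 0, 0], [0, 0, 0], 255], [[0, 0, 0], [0, 0, 0], 255], [[0, 0, 0], [0, 0, -0.015], 255], [[0, 0, 0], [0, 0, -0.04], 255], [[0, 0, 0], [0, 0, -0.07], 255], [[0, 0, 0], [0, 0, -0.1], 255]]' --squeeze 30

```text
time: 12.0
position: [0.4822, 0.328, 0.2101]
tool_rot: [-3.14, 0.07, -0.001]
ft_force: [-0.1, -0.4, -0.4]
grip_width: 0.021
```

Run:
```python
from h import *
shot('wrist','w7.png'); s=ctrl.get_state(); print(s['ft_force'],s['grip_width']*87,s['joint_positions'].round(2))
y=-.045; t=np.array([.652,-.125]); p=t-.1*np.array([np.cos(y),np.sin(y)])
print(p,delta([*p,.209],y))
```

```text
[2.64795307 1.48284723 2.70558106] 0.9997711725740113 [ 0.17  0.33 -0.99  1.63  0.29  1.33 -2.47]
t 12.05 pos [0.4838 0.3296 0.2143] yaw -0.0449 tilt [ 0.006  0.003 -1.   ]
[ 0.55210123 -0.12050152] (array([-0.0037, -0.0062,  0.0001]), array([0.0884, 0.4466, 0.0042]))
```

View pics/w7.png

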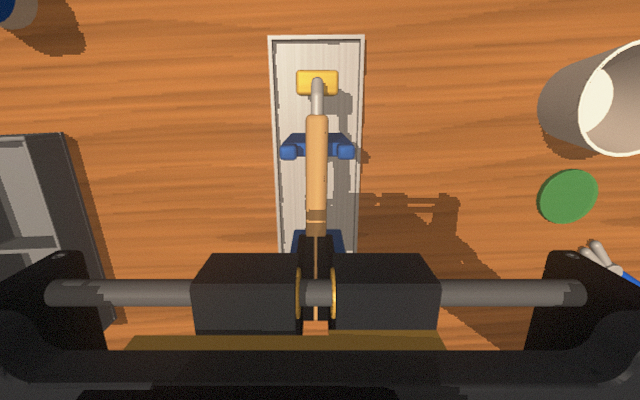

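Call:
step_arm --plan '[[[0, 0, 0], [0, 0, 0], 0], [[0, 0, 0], [0, 0, 0], 0], [[0, 0, 0], [0, 0, 0], 0], [[0, 0, 0], [0, 0, 0], 0], [[0, 0, 0], [0, 0, 0], 0], [[0, 0, 0], [0, 0, 0], 0], [[0, 0, 0], [0, 0, 0], 0], [[0, 0, 0], [0, 0, 0], 0], [[0, 0, 0], [0, 0, 0], 0], [[0, 0, 0], [0, 0, 0.01], 0]]'

```text
time: 13.3
position: [0.4827, 0.3281, 0.1984]
tool_rot: [-3.14, 0.071, -0.002]
ft_force: [0.3, 0.6, -0.8]
grip_width: 0.985
```

Run:
```python
from h import *
C=cam('wrist');i=shot('wrist','w8.png'); s=ctrl.get_state(); print(s['grip_width'])
cv2.imwrite('pics/w8c.png',cv2.resize(i[30:330,230:400,::-1],None,fx=2,fy=2,interpolation=cv2.INTER_CUBIC))
print(delta([.483,.3265,.108],-.045))
```

```text
0.9907147919963786
t 13.35 pos [0.4818 0.3272 0.1963] yaw -0.0452 tilt [-0.001 -0.001 -1.   ]
(array([ 0.001 ,  0.0013, -0.0002]), array([0.0014, 0.0006, 0.0883]))
```

View pics/w8c.png

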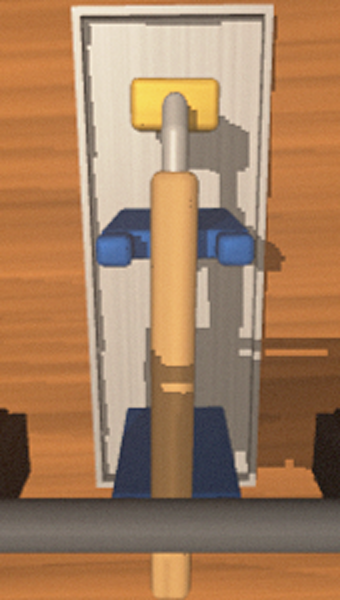

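Call:
step_arm --plan '[[[0, 0, 0], [0, 0, 0.04], 0], [[0, 0, 0], [0, 0, 0.075], 0], [[0, 0, 0], [0, 0, 0.091], 0], [[0, 0, 0], [0, 0, 0.091], 60], [[0, 0, 0], [0, 0, 0.091], 255], [[0, 0, 0], [0, 0, 0.091], 255], [[0, 0, 0], [0, 0, 0.091], 255], [[0, 0, 0], [0, 0, 0.091], 255], [[0, 0, 0], [0, 0, 0.091], 255], [[0, 0, 0], [0, 0, 0.091], 255]]' --squeeze 30

```text
time: 14.6
position: [0.4822, 0.3277, 0.107]
tool_rot: [3.141, -0.071, -0.0]
ft_force: [0.6, -0.0, 0.5]
grip_width: 0.292
```

Call:
step_arm --plan '[[[0, 0, 0], [0, 0, 0], 255], [[0, 0, 0], [0, 0, 0], 255], [[0, 0, 0], [0, 0, 0], 255], [[0, 0, 0], [0, 0, 0], 255], [[0, 0, 0], [0, 0, -0.01], 255], [[0, 0, 0], [0, 0, -0.02], 255], [[0, 0, 0], [0, 0, -0.04], 255], [[0, 0, 0], [0, 0, -0.06], 255], [[0, 0, 0], [0, 0, -0.08], 255], [[0, 0, 0], [0, 0, -0.1], 255]]'

```text
time: 15.85
position: [0.4823, 0.3278, 0.2088]
tool_rot: [-3.141, 0.071, -0.001]
ft_force: [0.1, 0.5, -0.5]
grip_width: 0.206
```

Run:
```python
from h import *
shot('wrist','w9.png'); s=ctrl.get_state(); print(s['ft_force'],s['grip_width']*87,s['joint_positions'].round(2))
y=-.045; t=np.array([.652,-.125]); p=t-.1*np.array([np.cos(y),np.sin(y)])
print(p,delta([*p,.209],y))
```

```text
[0.38845259 1.0334343  0.83156552] 17.627286742835402 [ 0.17  0.33 -0.99  1.63  0.29  1.33 -2.47]
t 15.9 pos [0.4834 0.3289 0.2115] yaw -0.0452 tilt [ 0.004  0.002 -1.   ]
[ 0.55210123 -0.12050152] (array([-0.0023, -0.0042, -0.0002]), array([0.0889, 0.4458, 0.0018]))
```

View pics/w9.png

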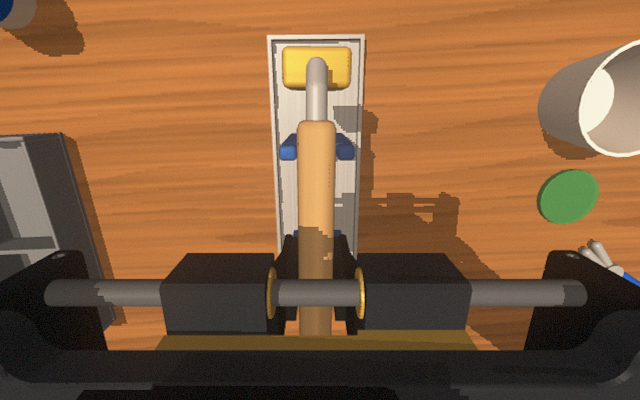

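Call:
step_arm --plan '[[[0, 0, 0], [0.007, 0.03, 0], 255], [[0, 0, 0], [0.017, 0.08, 0], 255], [[0, 0, 0], [0.028, 0.135, 0], 255], [[0, 0, 0], [0.039, 0.19, 0], 255], [[0, 0, 0], [0.05, 0.245, 0], 255], [[0, 0, 0], [0.061, 0.3, 0], 255], [[0, 0, 0], [0.072, 0.355, 0], 255], [[0, 0, 0], [0.082, 0.405, 0], 255], [[0, 0, 0], [0.088, 0.435, 0], 255], [[0, 0, 0], [0.09, 0.445, 0], 255]]'

```text
time: 17.15
position: [0.5518, -0.1233, 0.2069]
tool_rot: [3.141, -0.077, -0.001]
ft_force: [0.8, 1.7, -1.2]
grip_width: 0.204
```

Run:
```python
from h import *
C=cam('wrist');shot('wrist','w10.png');shot('scene','s10.png'); s=ctrl.get_state(); print(s['ft_force'],s['grip_width']*87,s['joint_positions'].round(2))
print(proj('wrist',[.652,-.125,.07],C),delta([.5521,-.1205,.111],-.045))
```

```text
[-0.35526913 -0.72083021 -1.42777061] 17.47080131305358 [ 0.85  0.23 -0.78  1.68  0.17  1.29 -1.58]
t 17.25 pos [ 0.552  -0.1211  0.207 ] yaw -0.0462 tilt [-0.     0.001 -1.   ]
[311.55031036  84.36440376] (array([-0.0006,  0.0003, -0.0012]), array([ 0.0001, -0.0005,  0.096 ]))
```

View pics/w10.png

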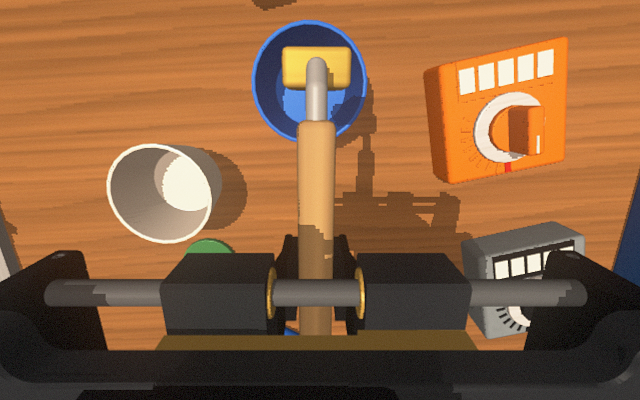

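View pics/s10.png

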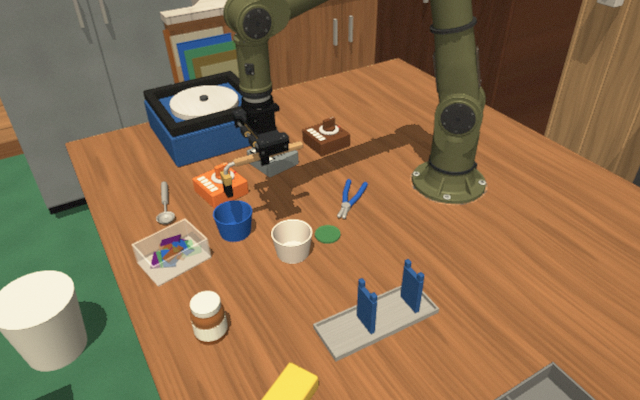

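Run:
```python
from h import *
C=cam('wrist')
print('pot',ray('wrist',310,81,.07,C), [ray('wrist',*p,.07,C)[:2].round(4) for p in [(252,81),(368,81),(310,20),(310,142)]])
print('ferr',[ray('wrist',*p,.188,C)[:2].round(4) for p in [(283,47),(350,46),(317,88),(317,46)]])
```

```text
pot [ 0.65503253 -0.12122681  0.07      ] [array([ 0.6574, -0.0699]), array([ 0.6527, -0.1725]), array([ 0.7026, -0.1237]), array([ 0.6018, -0.1185])]
ferr [array([ 0.6628, -0.1101]), array([ 0.6617, -0.1437]), array([ 0.6427, -0.1263]), array([ 0.6624, -0.1272])]
```

Call:
step_arm --plan '[[[0, 0, 0], [0, -0.004, 0.01], 255], [[0, 0, 0], [0, -0.004, 0.025], 255], [[0, 0, 0], [0, -0.004, 0.04], 255], [[0, 0, 0], [0, -0.004, 0.055], 255], [[0, 0, 0], [0, -0.004, 0.07], 255], [[0, 0, 0], [0, -0.004, 0.085], 255], [[0, 0, 0], [0, -0.004, 0.097], 255], [[0, 0, 0], [0, -0.004, 0.097], 255], [[0, 0, 0], [0, -0.004, 0.097], 255], [[0, 0, 0], [0, -0.004, 0.097], 255]]'

```text
time: 18.5
position: [0.5527, -0.117, 0.1107]
tool_rot: [3.14, -0.071, 0.002]
ft_force: [-0.3, 0.5, -1.0]
grip_width: 0.202
```

Run:
```python
from h import *
shot('wrist','w11.png');i=shot('scene','s11.png'); s=ctrl.get_state(); print(s['position'],s['ft_force'],s['grip_width']*87,s['time'])
cv2.imwrite('pics/s11c.png',cv2.resize(i[130:280,180:340,::-1],None,fx=4,fy=4,interpolation=cv2.INTER_CUBIC))
```

```text
[ 0.55256005 -0.11699874  0.11056834] [-0.29447798 -1.07898785 -1.2106664 ] 17.61090725836399 18.6
```

View pics/s11c.png

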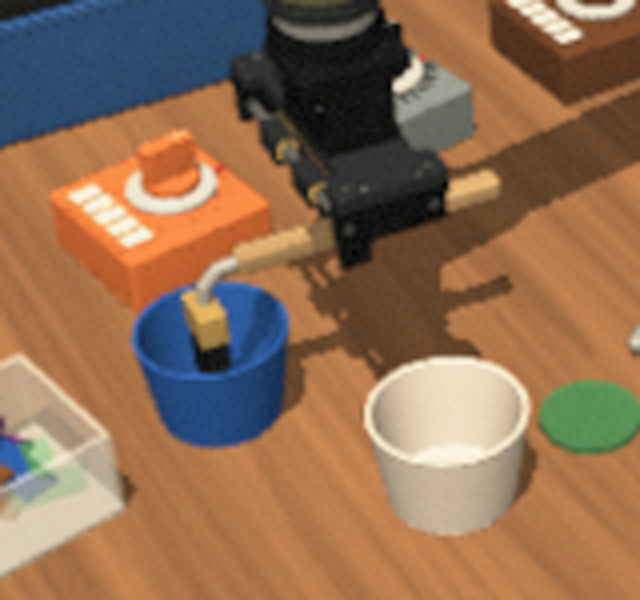

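View pics/w11.png

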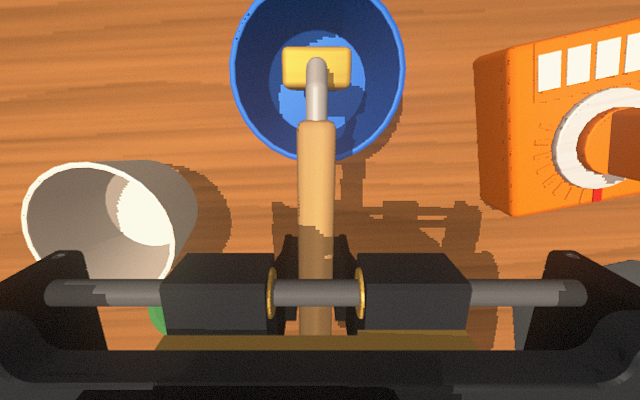

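Call:
step_arm --plan '[[[0, 0, 0], [0, 0, -0.02], 255], [[0, 0, 0], [0, 0, -0.045], 255], [[0, 0, 0], [0, 0, -0.07], 255], [[0, 0, 0], [0, 0, -0.09], 255], [[0, 0, 0], [0, 0, -0.1], 255], [[0, 0, 0], [0, 0, -0.1], 255], [[0, 0, 0], [-0.007, -0.035, -0.1], 255], [[0, 0, 0], [-0.018, -0.085, -0.1], 255], [[0, 0, 0], [-0.028, -0.135, -0.1], 255], [[0, 0, 0], [-0.038, -0.185, -0.1], 255]]'

```text
time: 19.85
position: [0.5216, 0.0709, 0.209]
tool_rot: [3.141, -0.072, -0.002]
ft_force: [0.8, 0.2, -0.9]
grip_width: 0.201
```

Call:
step_arm --plan '[[[0, 0, 0], [-0.01, -0.05, 0], 255], [[0, 0, 0], [-0.02, -0.1, 0], 255], [[0, 0, 0], [-0.03, -0.15, 0], 255], [[0, 0, 0], [-0.041, -0.2, 0], 255], [[0, 0, 0], [-0.048, -0.236, 0], 255], [[0, 0, 0], [-0.052, -0.256, 0], 255], [[0, 0, 0], [-0.052, -0.256, 0], 255], [[0, 0, 0], [-0.052, -0.256, 0], 255], [[0, 0, 0], [-0.052, -0.256, 0], 255], [[0, 0, 0], [-0.052, -0.256, 0], 255]]'

```text
time: 21.1
position: [0.4828, 0.3266, 0.21]
tool_rot: [3.14, -0.074, 0.0]
ft_force: [-0.1, 0.2, -1.0]
grip_width: 0.197
```

Run:
```python
from h import *
shot('wrist','w12.png'); s=ctrl.get_state(); print(s['ft_force'],s['grip_width']*87)
print(delta([.4823,.3278,.109],-.045))
```

```text
[ 0.6501219   0.01858509 -1.88579777] 17.553286799247388
t 21.15 pos [0.4827 0.3268 0.21  ] yaw -0.0467 tilt [ 0. -0. -1.]
(array([ 0.0004, -0.0003, -0.0017]), array([-0.0005, -0.001 ,  0.101 ]))
```

View pics/w12.png

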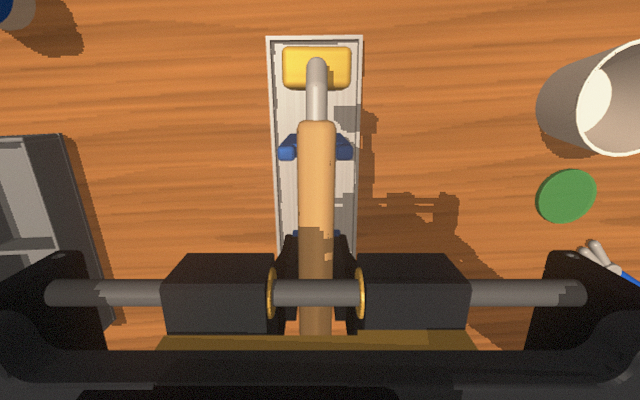

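Call:
step_arm --plan '[[[0, 0, 0], [0, 0, 0.02], 255], [[0, 0, 0], [0, 0, 0.04], 255], [[0, 0, 0], [0, 0, 0.06], 255], [[0, 0, 0], [0, 0, 0.075], 255], [[0, 0, 0], [0, 0, 0.085], 255], [[0, 0, 0], [0, 0, 0.092], 255], [[0, 0, 0], [0, 0, 0.097], 255], [[0, 0, 0], [0, 0, 0.1], 255], [[0, 0, 0], [0, 0, 0.102], 255], [[0, 0, 0], [0, 0, 0.102], 255]]'

```text
time: 22.4
position: [0.4823, 0.3277, 0.1081]
tool_rot: [3.141, -0.071, 0.0]
ft_force: [-0.6, -0.1, -2.1]
grip_width: 0.2
```

Run:
```python
from h import *
i=shot('scene','s13.png'); shot('wrist','w13.png');s=ctrl.get_state(); print(s['position'],s['ft_force'],s['torque'],s['grip_width']*87)
cv2.imwrite('pics/s13c.png',cv2.resize(i[230:360,300:460,::-1],None,fx=4,fy=4,interpolation=cv2.INTER_CUBIC))
```

```text
[0.48235151 0.32780695 0.10824458] [-1.25286488  0.28144414 -1.38267669] [ 0.01978817  0.03556573 -0.03334424] 17.73989533504748
```

View pics/s13c.png

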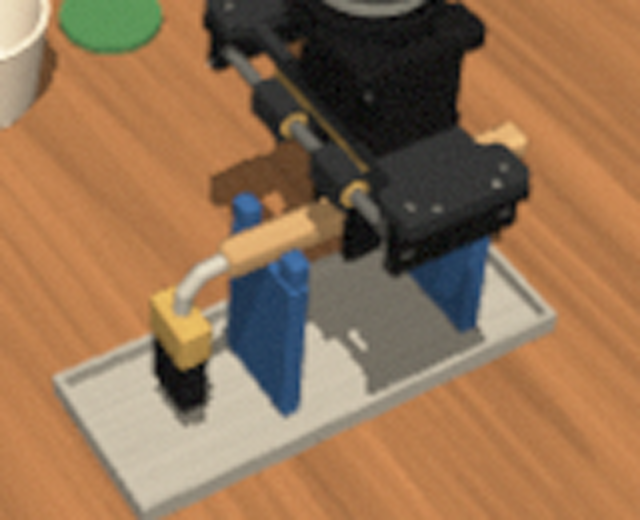

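View pics/w13.png

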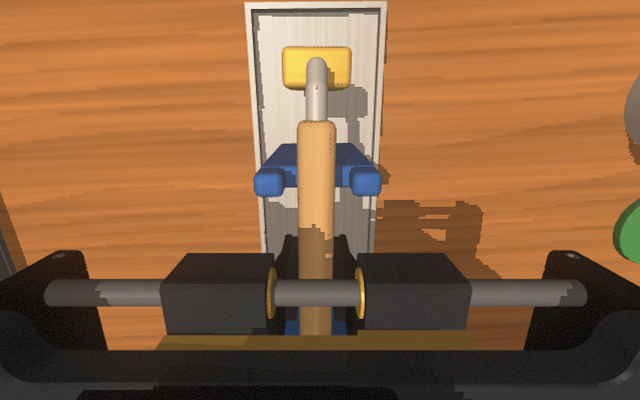

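Call:
step_arm --plan '[[[0, 0, 0], [0, 0, 0.001], 255], [[0, 0, 0], [0, 0, 0.001], 255], [[0, 0, 0], [0, 0, 0.001], 180], [[0, 0, 0], [0, 0, 0.001], 0], [[0, 0, 0], [0, 0, 0.001], 0], [[0, 0, 0], [0, 0, 0.001], 0], [[0, 0, 0], [0, 0, 0.001], 0], [[0, 0, 0], [0, 0, 0.001], 0], [[0, 0, 0], [0, 0, 0.001], 0], [[0, 0, 0], [0, 0, 0.001], 0]]'

```text
time: 23.75
position: [0.4822, 0.3277, 0.107]
tool_rot: [3.141, -0.071, -0.0]
ft_force: [0.5, -0.8, -0.7]
grip_width: 0.966
```

Call:
step_arm --plan '[[[0, 0, 0], [0, 0, 0], 0], [[0, 0, 0], [0, 0, -0.01], 0], [[0, 0, 0], [0, 0, -0.03], 0], [[0, 0, 0], [0, 0, -0.06], 0], [[0, 0, 0], [0, 0, -0.1], 0], [[0, 0, 0], [-0.03, 0, -0.14], 0], [[0, 0, 0], [-0.055, 0, -0.16], 0], [[0, 0, 0], [-0.06, 0, -0.162], 0], [[0, 0, 0], [-0.06, 0, -0.162], 0], [[0, 0, 0], [-0.06, 0, -0.162], 0]]'

```text
time: 25.0
position: [0.423, 0.3295, 0.2681]
tool_rot: [3.14, -0.073, -0.002]
ft_force: [0.8, 0.6, -0.1]
grip_width: 0.998
```

Run:
```python
from h import *
C=cam('wrist'); w=shot('wrist','w14.png');i=shot('scene','s14.png'); t=shot('top','t14.png'); s=ctrl.get_state(); print(s['position'],s['time'],s['grip_width'])
a=cv2.resize(i[120:360,130:450,::-1],(800,600),interpolation=cv2.INTER_CUBIC); cv2.imwrite('pics/s14c.png',a)
cv2.imwrite('pics/t14c.png',cv2.resize(t[100:310,180:480,::-1],None,fx=2.66,fy=2.66,interpolation=cv2.INTER_CUBIC))
```

```text
[0.42265811 0.32994633 0.26817502] 25.15 0.9993243453748936
```

View pics/w14.png

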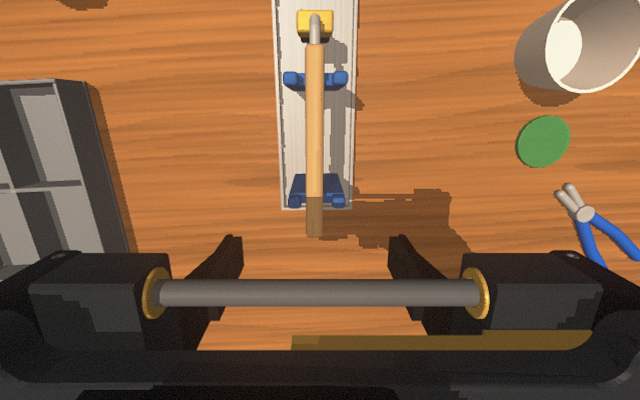

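View pics/s14c.png

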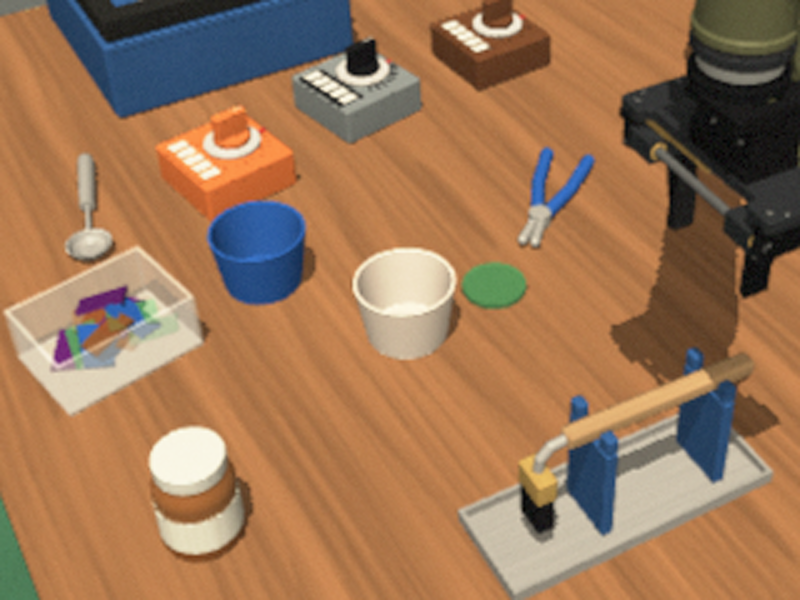

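View pics/t14c.png

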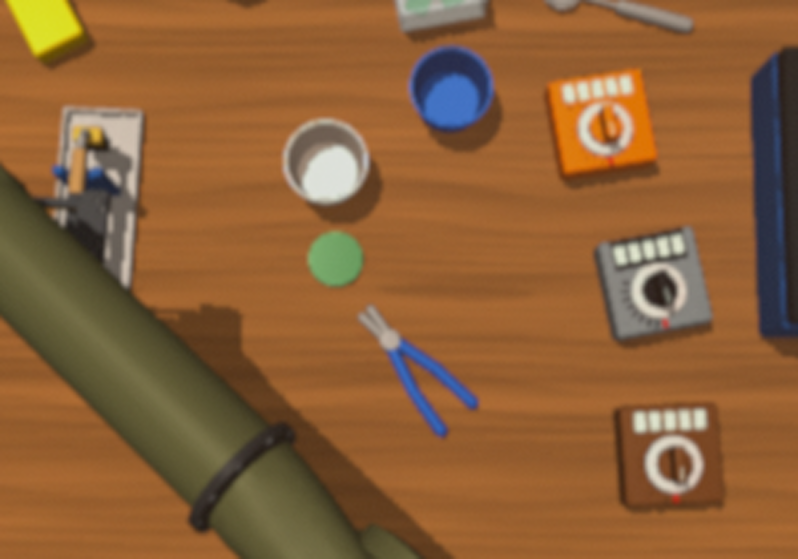

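Run:
```python
from h import *
C=cam('wrist')
a=ray('wrist',315,44,.121,C)[:2]; b=ray('wrist',314.5,236,.121,C)[:2]; d=a-b
o=b+d*100/190; print('brush',o,np.arctan2(d[1],d[0]))
ctrl.close_job()
```

```text
brush [0.46884182 0.32821502] -0.04865881841187669
the job is handed in; nothing more can be done
```

The job is done and handed in at about 25 s of the 51 s allowed; `close_job` gives no verdict, so success isn't confirmed.

- **Knob:** I turned the grey counter's reset knob about 1.05 rad anticlockwise until the torque rose at the stop. The wrist image afterwards put the white line within about 0.02 rad of the red mark.
- **Grip:** The first try at the brush failed because I lifted before the fingers had closed. The brush did not move, and the second try held it (17.6 mm between the fingers).
- **Dip:** The bristle end reached about 27 mm above the table, roughly 43 mm below the rim and near the centre of the blue pot. It stayed there for over 0.3 s.
- **Put back:** The brush lies in both cradles with the bristles over the tray. Its measured origin is (0.469, 0.328), which is under 1 mm from where it started and about 3 mm off the rest's centre line.
- **Pots and arm:** Both pots stand upright and look unmoved in the top view, and the bristles crossed the white pot well above its rim. The open gripper stands clear of everything.

My wrist and top camera measurements of the pots disagreed by up to about 8 mm, so I used the close-up wrist view for the dip.

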